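Zero the field meter, then hold its probe level over the board

TASK

With the cordless probe still resting in its holder, turn the black knob on the field meter until its red pointer reads zero (the broad blue mark on the dial) and let go of the knob. Then draw the yellow-gripped probe out of the sloping tube, turn it until it is level (pointing whichever way suits you), and finish holding it still in the air with its metal sensing end about 15 cm above the middle of the green board clamped in the vice. Do not touch the board with anything and leave the other things on the bench where they are; the program ends with the probe still held.

Things in the scene. Friction and masses are not known exactly. Their poses are not given: they have to be found in the camera images.
- field_meter: Fixed grey bench meter 140x120x50 mm with black top panel. Origin: centre of its underside, z up. White dial (radius 50 mm) flat on top, centred 12 mm along +x from the origin; black ticks every 0.2 rad up to 1.6 rad either side of the broad blue zero mark, which lies at the dial's +x edge (away from the robot).
- zero_knob (a joint): Angle of the zero knob and its red pointer, rad: 0 = pointer on the blue zero mark; positive = turned counter-clockwise seen from above. Stiff rotary friction of 0.05 N m, stays where it is left. Range -2.2 to 2.2.
- knob_grip (a point): Point on the knob's vertical axis, 78 mm above the bench, in the upper half of its black grip bar. The bar is 42 mm long, 12 mm wide, from 59 to 88 mm above the bench, over a round skirt of radius 22 mm (top at 59 mm). The point turns with the knob: x lies along the bar towards the red pointer; pinch the bar along y, from above.
- probe_holder: Fixed grey foot 120x80x12 mm with a dark round tube (outer radius 16.5 mm) sloping at 45 degrees, mouth up and towards the robot. Origin on the underside, below the tube; the tube's axis points (-0.707, 0, 0.707) in the holder's frame. Bore radius 11.5 mm, 80 mm deep; its closed end is at (40, 0, 30) mm.
- holder_mouth (a point): Centre of the tube's mouth, 87 mm above the bench (axes as the holder).
- field_probe: Loose cordless probe, 186 mm long, about 120 g, seated in the tube. Origin: middle of the sensing end's face; z along the probe to the grip end. Metal rod of radius 10.2 mm from z = 0 to 86 mm, black collar (radius 13) to 94, yellow square grip 24x24 mm from 94 to 186; flats face x and y, y is level in the tube. Centre of mass near z = 70 mm. The tube covers it up to z = 80.
- test_board: Fixed green circuit board 108x80x2 mm clamped level in the white board vice. Origin at the centre of its underside, 46 mm above the bench; parts on it rise to 56 mm above the bench, the vice to 60 mm. x along its 108 mm length.
- board_middle (a point): Middle of the board, at the top of its central black chip, 52 mm above the bench.
- side_cutters: Bystander, loose: flush cutters with blue grips, 106 mm long, lying flat near the front of the bench.
- heat_tape: Bystander, loose: roll of amber film tape, 58 mm across, 16 mm high, near the front of the bench.
- masking_tape: Bystander, loose: roll of cream masking tape, 104 mm across, 25 mm high, at the back right.
- flux_bottle: Bystander, loose: amber bottle with a black spout, 35 mm across, 102 mm high, standing at the back left.
- solder_spool: Bystander, loose: upright reel of wire with blue flanges, 60 mm across, 48 mm high, at the back left.
Not all that is in view belongs to the job. What is shaped like the field_meter but orange is not meant.

How it is judged:
By the outcome, as a careful person would: the job done as asked, in the order asked, and still so for the second after the job is handed in, while the arm keeps its last pose, push and grip.
It also fails if it takes over 51 s, if anything falls off the work surface, if the arm or the gripper's body presses on something with over 40 N, if the wrist force passes 120 N, or if a joint passes its speed limit or range.

ROBOT

A 6-joint arm with a two-finger parallel gripper is mounted at the origin on a cart in front of the work surface, level with it; the furniture and walls round the work are solid. World frame = base frame: x ahead of the robot, y to its left, z up, the work surface at z = 0. Lengths are in m, angles in rad, forces in N, time in s.
With the tool pointing down it reaches from about 0.15 to 0.775 m from the base axis. Payload 6.1 kg.
Tool frame: the origin (TCP) lies at the very end of the fingers, on their centre line; the grasp point (between the pads) lies 19 mm behind it (robot.pinch_z is the distance from the TCP to the grasp point, in m); z points along the fingers, y is the direction in which the jaws open and shut (so a half turn about z gives the same grasp; the last joint's range is limited). The gripper opens to 85 mm and grips with 20 to 120 N. Pads are 22 mm wide; open, the fingers measure 114 mm over their backs; the gripper's body (76 mm by 85 mm) begins 54 mm behind the grasp point. The pads swing forward as they close: fully open they stand 13 mm farther back than shut.
Start: joints at [-1.315, 0.126, -0.04, 1.405, 0, 1.571], TCP at [0.133, -0.508, 0.231] pointing down, gripper open.
Joint ranges: [-2.72, 2.72], [-0.95, 1.95], [-1.27, 1.35], [-1.78, 2.02], [-1.46, 1.47], [-3.14, 3.14]. Speed limits (rad/s): [2.39, 2.39, 3.01, 3.14, 3.14, 3.14].

INTERFACE

Orientations are given as [roll, pitch, yaw] about the fixed x, y, z axes, in that order (R = Rz(yaw) Ry(pitch) Rx(roll)).
In Python, from workcell import robot gives the robot as it stands.
- The arm moves only by the shell command python3 -m inch 'ROWS' [FORCE]. ROWS is a JSON object of lists of equal length, an entry for each row: "claw": the opening, from 0 (shut) to 1 (fully open); "dp": the shift along the tool's x, y, z in mm, a list of three; "yaw": the turn about the tool's z in degrees. In form: {"claw": [claw, ...], "dp": [[tx, ty, tz], ...], "yaw": [yaw, ...]}. A call has 1 to 5 rows; each row shifts and turns the commanded pose from where the row before left it, along the tool's axes as they then stand; what a row does not reach is not made up. A row lasts 1/8 s, in which the tool goes at most 62.5 mm and 10.7 degrees, less where a joint would pass 70% of its speed; a pose out of reach is approached as far as the arm can. A call with a gripper value outside its range is refused whole. The fingers move at their own pace and stop on an object; FORCE is the grip in N (left out, the last holds). Time passes only in rows, so rows that do not move let the fingers close. It gives the time, the measured TCP pose, the force and the opening at its end, in the units of the state.
- robot.get_obs(): the state, without advancing time (a new reading comes with each control period).
- robot.grab_frame(name): name is "scene" or "top"; returns a dict with "image" (480x640x3 uint8, red, green, blue), "fx", "fy", "cx", "cy" (pixels), "world_from_camera" (4x4, takes a point from camera to world coordinates). Camera axes: x right, y up, looking along -z (the intrinsics and any distortion apply to the point x, -y, -z); pixel columns grow to the right and rows downward; lengths in m; the calibration is good to about 2 mm. A picture is of the moment at which its call begins. There is no depth.
- robot.finish_job(): hands the job in, once; it reports no verdict.
The state is a dict: "t": time; "qpos": joint angles; "qvel": joint speeds; "effort": joint torques, N m; "tcp_pos": TCP position; "tool_rot": TCP orientation; "contact_force": force on the tool from outside, world axes, zero at the start; "moment": the same for the moment, N m; "grip_width": finger opening in m.
Only numpy, scipy, OpenCV 4.12 (cv2) and the standard library are available. Lean on these libraries where they do the work, as an engineer would, in place of code of your own. Each camera call takes 0.05 s, during which the arm holds its last target.

## Working session

There is one attempt and no reset: what is moved stays moved. The work goes in short steps, Python scripts to look and compute and a shell command to move; the robot and the scene stay as the last step left them, time stands still between calls to the robot, and variables do not carry over. Pictures are saved under pics/ and viewed, and the job is handed in when it is done.

```bash
ls; mkdir -p pics
python3 - <<'E'
from workcell import robot
import cv2,numpy as np
for n in("scene","top"):
    f=robot.grab_frame(n); cv2.imwrite(f"pics/{n}0.png",f["image"][:,:,::-1]); print(n,{k:v for k,v in f.items() if k!="image"})
print(robot.get_obs(),robot.pinch_z)
E
```

```text
pics
scene {'fx': 495.39065760151874, 'fy': 495.39065760151874, 'cx': 326.4661172583086, 'cy': 247.06366563411277, 'world_from_camera': array([[-0.78800657,  0.2636134 , -0.55637543,  0.04861433],
       [-0.61518477, -0.30138634,  0.72850119,  0.72180278],
       [ 0.02435872,  0.91633741,  0.39966536,  0.49162492],
       [ 0.        ,  0.        ,  0.        ,  1.        ]])}
top {'fx': 473.9246336118901, 'fy': 473.9246336118901, 'cx': 321.43792286030396, 'cy': 236.81952063174865, 'world_from_camera': array([[ 0.02474154,  0.98248804, -0.18467568,  0.41219245],
       [-0.99967444,  0.02546727,  0.00155843,  0.00926545],
       [ 0.00623432,  0.184577  ,  0.98279828,  1.06615394],
       [ 0.        ,  0.        ,  0.        ,  1.        ]])}
{'t': 0.1, 'qpos': array([-1.31501943e+00,  1.26316833e-01, -4.04507169e-02,  1.40538914e+00,
        6.43783473e-07,  1.57071052e+00]), 'qvel': array([ 7.41628087e-04,  6.10655687e-04,  2.35932584e-03, -1.54388654e-06,
       -5.99430986e-04,  1.43491270e-03]), 'effort': array([-1.70708645e-03, -4.36905169e+01,  3.53605092e+01,  1.37059169e-02,
       -1.90390115e-04, -5.86804163e-06]), 'tcp_pos': array([ 0.13273773, -0.5075915 ,  0.2306336 ]), 'tool_rot': array([-3.14023229e+00, -7.60510483e-07,  2.55862706e-01]), 'contact_force': array([-0.35315634, -0.11079869,  0.47823835]), 'moment': array([ 0.02485978, -0.00735732, -0.00283198]), 'grip_width': 0.08545686154355792} 0.0187
```

View pics/scene0.png

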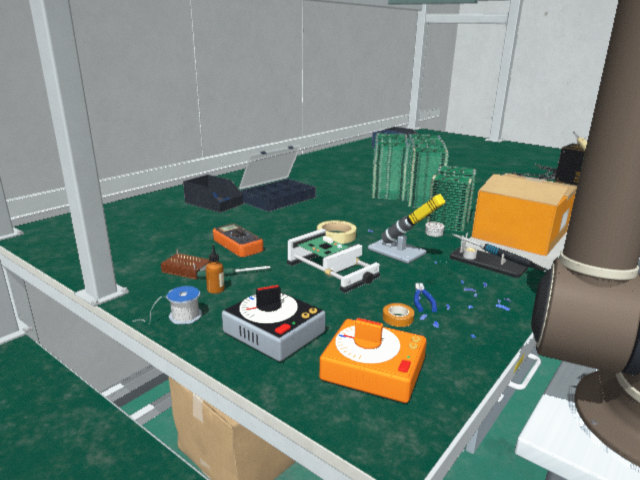

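View pics/top0.png

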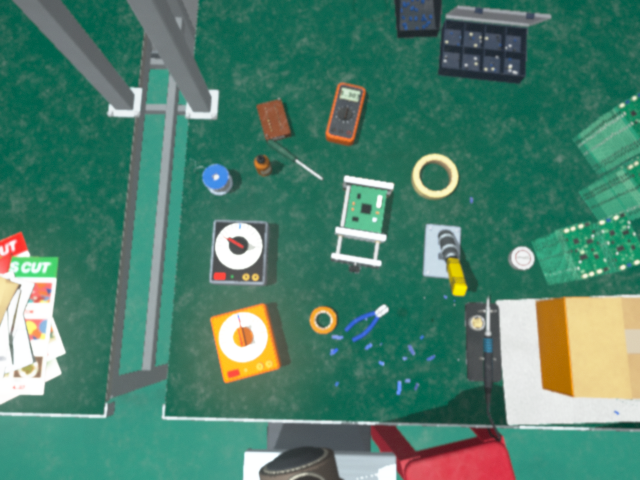

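Two meter-shaped things appear in the top view: a grey one at (238,250) and an orange one at (245,343). The grey one with the black panel fits the description. I'll confirm it in an enlarged crop, along with the probe and board.

Run:
```python
import cv2,numpy as np
a=cv2.imread("pics/top0.png")
r=lambda x,y,w,h,s:cv2.resize(a[y:y+h,x:x+w],None,fx=s,fy=s,interpolation=cv2.INTER_CUBIC)
cv2.imwrite("pics/c1.png",r(200,210,80,85,7))
cv2.imwrite("pics/c2.png",r(325,170,155,130,5))
```

```text
(no output)
```

View pics/c1.png

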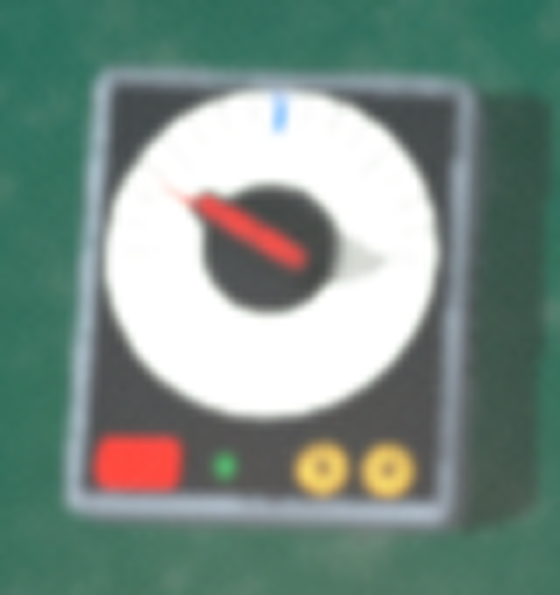

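View pics/c2.png

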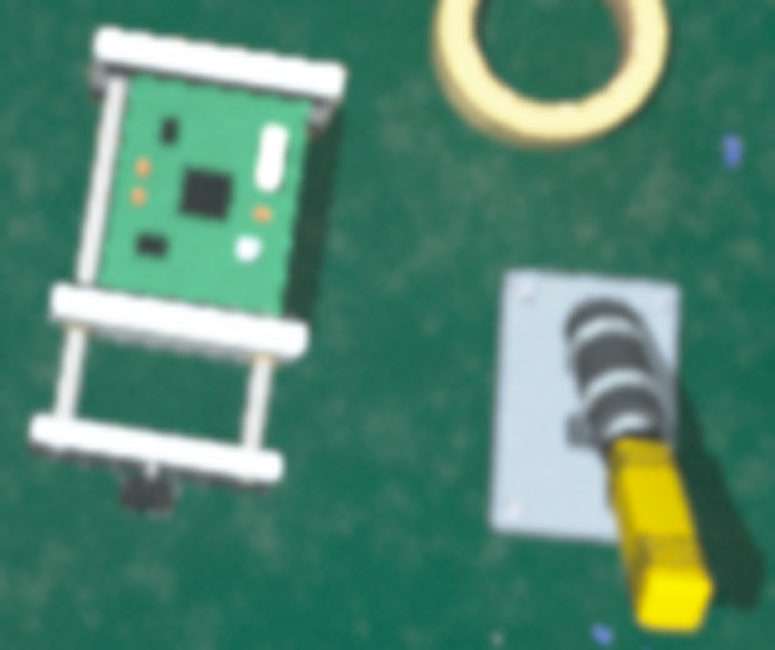

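The crop confirms the grey meter with its black panel. The blue mark is at about (240,226), the dial centre at about (239,246), and the red pointer tip at about (224,236), so it sits counter-clockwise of zero. The probe's grip end is at about (458,290) and the board chip at about (366,209).

```bash
cat > h.py <<'E'
import numpy as np,cv2
from workcell import robot
from scipy.spatial.transform import Rotation as R
def cam(n,_c={}):
    if n not in _c:_c[n]=robot.grab_frame(n)
    return _c[n]
def onz(f,u,v,z):
    M=f["world_from_camera"]; d=M[:3,:3]@np.array([(u-f["cx"])/f["fx"],-(v-f["cy"])/f["fy"],-1]); o=M[:3,3]
    return o+d*(z-o[2])/d[2]
def proj(f,P):
    M=f["world_from_camera"]; p=(np.atleast_2d(P)-M[:3,3])@M[:3,:3]
    return np.c_[f["cx"]-f["fx"]*p[:,0]/p[:,2], f["cy"]+f["fy"]*p[:,1]/p[:,2]]
E
python3 - <<'E'
from h import *
t=cam("top");s=cam("scene")
cv2.imwrite("pics/s1.png",cv2.resize(s["image"][270:370,210:340,::-1],None,fx=6,fy=6,interpolation=cv2.INTER_CUBIC))
cv2.imwrite("pics/s2.png",cv2.resize(s["image"][180:270,360:460,::-1],None,fx=6,fy=6,interpolation=cv2.INTER_CUBIC))
cv2.imwrite("pics/s3.png",cv2.resize(s["image"][220:300,270:390,::-1],None,fx=6,fy=6,interpolation=cv2.INTER_CUBIC))
C=lambda u,v:(200+u/7-.43,210+v/7-.43)
for n,p,z in[("dial",(271.5,253.5),.051),("blue",(279,113),.051),("tip",(170,185),.051),("barA",(200,203),.088),("barB",(300,262),.088),("skirt",(269,248),.059)]:
    print(n,onz(t,*C(*p),z).round(4))
D=lambda u,v:(325+u/5-.4,170+v/5-.4)
print("chip",onz(t,*D(206,195),.052).round(4))
for p in[(130,78),(312,102),(98,283),(280,318)]:print("bd",onz(t,*D(*p),.048).round(4))
for p in[(506,270),(680,287),(491,528)]:print("foot",onz(t,*D(*p),.012).round(4))
E
```

```text
dial [0.5785 0.1873 0.051 ]
blue [0.623  0.1875 0.051 ]
tip [0.5993 0.2201 0.051 ]
barA [0.5872 0.2031 0.088 ]
barB [0.5701 0.1722 0.088 ]
skirt [0.5789 0.1868 0.059 ]
chip [ 0.6685 -0.0885  0.052 ]
bd [ 0.7224 -0.0545  0.048 ]
bd [ 0.7135 -0.1358  0.048 ]
bd [ 0.6285 -0.0417  0.048 ]
bd [ 0.6149 -0.1217  0.048 ]
foot [ 0.6471 -0.2293  0.012 ]
foot [ 0.6412 -0.3085  0.012 ]
foot [ 0.529  -0.2208  0.012 ]
```

View pics/s1.png

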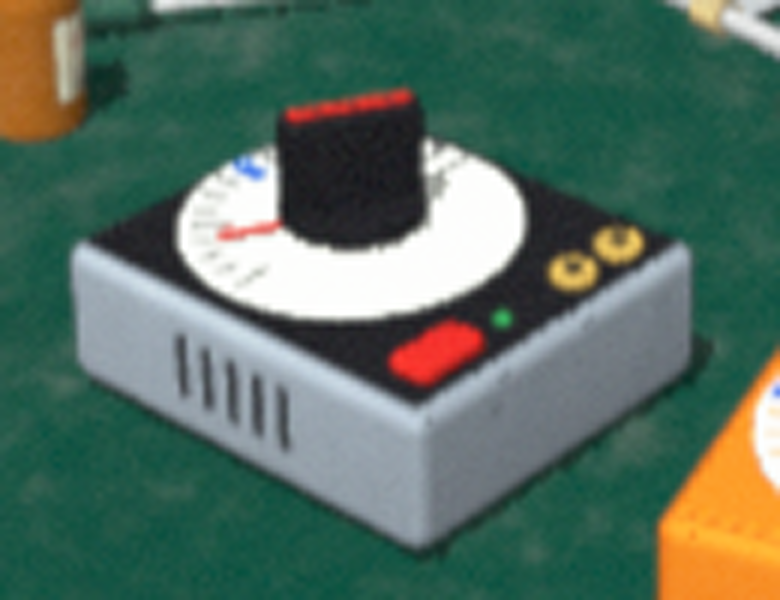

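View pics/s2.png

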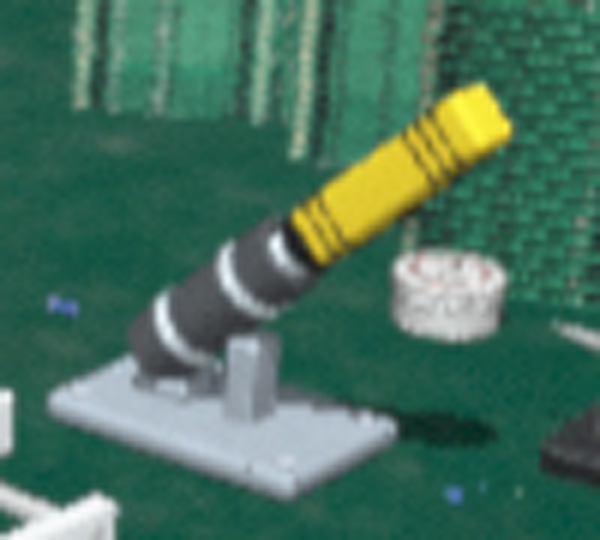

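View pics/s3.png

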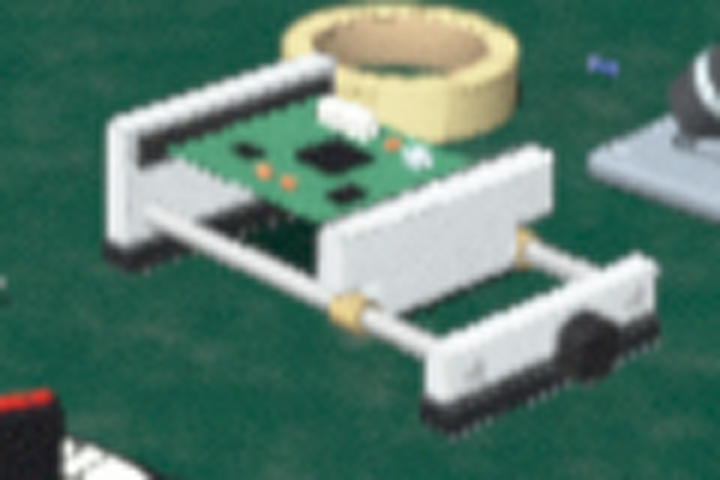

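```bash
cat > fit.py <<'E'
from h import *
from scipy.optimize import least_squares,minimize
t=cam("top");s=cam("scene")
# meter
c=lambda u,v:(210+u/6-.42,270+v/6-.42)
C=lambda u,v:(200+u/7-.43,210+v/7-.43)
for n,p,z in[("blue",(250,167),.051),("ptrtip",(220,237),.051),("ptrin",(280,226),.051),("barA",(288,115),.088),("barB",(412,96),.088),("L",(75,245),.05),("F",(420,408),.05),("R",(690,240),.05)]:
    print(n,onz(s,*c(*p),z).round(4))
# probe silhouette
def mask(f,box):
    x,y,w,h=box; hsv=cv2.cvtColor(f["image"],cv2.COLOR_RGB2HSV)
    m=cv2.inRange(hsv,(22,120,60),(34,255,255)); k=np.zeros_like(m);k[y:y+h,x:x+w]=m[y:y+h,x:x+w]
    n,l,st,_=cv2.connectedComponentsWithStats(cv2.morphologyEx(k,cv2.MORPH_CLOSE,np.ones((5,5))))
    return (l==1+st[1:,4].argmax()).astype(np.uint8)
ms=[(t,mask(t,(430,235,50,70))),(s,mask(s,(400,185,55,45)))]
print([ (m.sum()) for _,m in ms])
def corners(p):
    x,y,yaw,da,pit=p; 
    ax=np.array([-np.cos(yaw)*np.cos(pit),-np.sin(yaw)*np.cos(pit),np.sin(pit)]); Y=np.array([-np.sin(yaw),np.cos(yaw),0]);X=np.cross(Y,ax)
    m=np.array([x,y,.0866])
    return np.array([m+ax*(z-.080+da)+X*a*.012+Y*b*.012 for z in(.094,.186) for a in(-1,1) for b in(-1,1)])
S=8
def loss(p):
    L=0
    for f,m in ms:
        h=cv2.convexHull(((proj(f,corners(p))+.5)*S*16-8).astype(np.int32)[:,None])
        ys,xs=np.where(m); x0,y0=xs.min()-15,ys.min()-15
        sub=cv2.resize(m[y0:ys.max()+15,x0:xs.max()+15]*255,None,fx=S,fy=S,interpolation=cv2.INTER_CUBIC)>127
        r=np.zeros(sub.shape,np.uint8); cv2.fillConvexPoly(r,h-np.int32([x0*S*16,y0*S*16]),1,shift=4)
        L+=1-(r.astype(bool)&sub).sum()/(r.astype(bool)|sub).sum()
    return L
if __name__=="__main__":
    best=None
    for yaw in(-.15,-.07,0.):
        q=minimize(loss,[.57,-.265,yaw,0,np.pi/4],method="Nelder-Mead",options=dict(initial_simplex=np.array([.57,-.265,yaw,0,np.pi/4])+np.vstack([np.zeros(5),np.diag([.02,.02,.1,.005,.05])]),maxiter=1500,xatol=1e-5,fatol=1e-5))
        print(q.x.round(4),q.fun)
    q2=minimize(lambda p:loss([*p,0,np.pi/4]),[.57,-.265,-.07],method="Nelder-Mead",options=dict(initial_simplex=np.array([.57,-.265,-.07])+np.vstack([np.zeros(3),np.diag([.02,.02,.1])])))
    print(q2.x.round(4),q2.fun)
    for f,m in ms: print(f["fx"],proj(f,corners([*q2.x,0,np.pi/4])).round(1).tolist())
E
python3 fit.py
```

```text
blue [0.6248 0.1854 0.051 ]
ptrtip [0.602  0.2193 0.051 ]
ptrin [0.5934 0.2039 0.051 ]
barA [0.5898 0.2026 0.088 ]
barB [0.571  0.1716 0.088 ]
L [0.6313 0.2477 0.05  ]
F [0.5006 0.2446 0.05  ]
R [0.4994 0.1322 0.05  ]
[np.uint64(562), np.uint64(446)]
[ 0.5592 -0.2623 -0.0485 -0.0008  0.784 ] 0.1890508145864057
[ 5.592e-01 -2.616e-01 -3.460e-02 -5.000e-04  7.856e-01] 0.194288511293641
[ 5.605e-01 -2.636e-01 -6.210e-02 -2.000e-04  7.692e-01] 0.19277524651728972
[ 0.5591 -0.2623 -0.0473] 0.193907389346322
473.9246336118901 [[455.9, 266.6], [444.4, 265.8], [458.5, 257.4], [446.8, 256.6], [464.9, 296.1], [452.4, 295.2], [467.8, 286.5], [455.1, 285.6]]
495.39065760151874 [[418.3, 221.6], [412.9, 224.2], [412.8, 213.0], [407.3, 215.5], [446.7, 201.3], [441.4, 203.7], [440.8, 192.3], [435.4, 194.6]]
```

Fits so far:
- Knob at about (0.5795, 0.187), pointer about +59°, meter yaw about 0.
- Tube mouth at (0.559, −0.262), yaw about −0.055.
- Board chip at (0.6685, −0.0885).

I'll leave sideways first, clear of the orange box, and then go to the knob.

```bash
cat > go.py <<'E'
# usage: go.py x y z  -> tool-frame offset (mm) to a TCP target; prints yaw too
import sys
from h import *
o=robot.get_obs(); Rm=R.from_euler("xyz",o["tool_rot"]).as_matrix()
g=np.array(list(map(float,sys.argv[1:4])))
print("t",round(o["t"],2),"pos",o["tcp_pos"].round(4),"rpy deg",np.degrees(o["tool_rot"]).round(2),"q",o["qpos"].round(3),"F",o["contact_force"].round(1),"w",round(o["grip_width"],4))
print("tool d mm",(Rm.T@(g-o["tcp_pos"])*1000).round(1))
E
python3 -m inch '{"claw":[1,1,1,1,1],"dp":[[26,-46,0],[26,-46,0],[26,-46,0],[26,-46,0],[26,-46,0]],"yaw":[0,0,0,0,0]}' 20
python3 go.py .5795 .187 .231
```

```text
t: 0.92
tcp_pos: [0.2004, -0.2509, 0.2313]
tool_rot: [3.141, -0.001, 0.255]
contact_force: [1.0, 0.2, 0.5]
grip_width: 0.085
t 0.93 pos [ 0.2004 -0.2509  0.2313] rpy deg [ 1.7997e+02 -3.0000e-02  1.4600e+01] q [-0.897 -0.261 -0.396  1.435  0.     1.99 ] F [1.  0.2 0.5] w 0.085
tool d mm [ 4.772e+02 -3.282e+02  4.000e-01]
```

```bash
python3 -m inch '{"claw":[1,1,1,1,1],"dp":[[0,0,0],[0,0,0],[0,0,0],[0,0,0],[0,0,0]],"yaw":[-10.5,-10.5,-10.5,-10.5,-10.5]}'
python3 -m inch '{"claw":[1,1,1,1,1],"dp":[[0,0,0],[0,0,0],[0,0,0],[0,0,0],[0,0,0]],"yaw":[-10.5,-10.5,-10.5,-10.5,-10.5]}'
python3 -m inch '{"claw":[1,1,1,1,1],"dp":[[0,0,0],[0,0,0],[0,0,0],[0,0,0],[0,0,0]],"yaw":[-10.5,-10.5,-10.5,-10.5,-10.5]}'
python3 go.py .5795 .187 .231
```

```text
t: 1.55
tcp_pos: [0.2004, -0.2524, 0.2314]
tool_rot: [3.141, 0.0, 1.178]
contact_force: [0.7, 0.7, 0.8]
grip_width: 0.0854
t: 2.17
tcp_pos: [0.2004, -0.2524, 0.2313]
tool_rot: [3.142, 0.0, 2.094]
contact_force: [-0.1, 0.8, -0.3]
grip_width: 0.0852
t: 2.8
tcp_pos: [0.2004, -0.2524, 0.2313]
tool_rot: [-3.141, 0.0, 3.011]
contact_force: [-0.0, -0.2, 0.4]
grip_width: 0.0853
t 2.8 pos [ 0.2004 -0.2524  0.2313] rpy deg [-1.7999e+02  1.0000e-02  1.7250e+02] q [-0.9   -0.259 -0.395  1.435  0.    -0.769] F [-0.  -0.2  0.4] w 0.0853
tool d mm [-3.186e+02  4.851e+02  3.000e-01]
```

```bash
python3 -m inch '{"claw":[1,1,1,1,1],"dp":[[-32,48.5,0],[-32,48.5,0],[-32,48.5,0],[-32,48.5,0],[-32,48.5,0]],"yaw":[0,0,0,0,0]}'
python3 -m inch '{"claw":[1,1,1,1,1],"dp":[[-32,48.5,0],[-32,48.5,0],[-32,48.5,0],[-32,48.5,0],[-32,48.5,0]],"yaw":[0,0,0,0,0]}'
python3 -m inch '{"claw":[0.7,0.7,0.7,0.7,0.7],"dp":[[0,0,15],[0,0,15],[0,0,15],[0,0,15],[0,0,15]],"yaw":[-10.5,-10.5,-10.5,-10.5,-10.5]}'
python3 -m inch '{"claw":[0.7,0.7],"dp":[[0,0,10],[0,0,10]],"yaw":[-10.5,-3.5]}'
python3 go.py .5795 .187 .063
```

```text
t: 3.42
tcp_pos: [0.393, -0.0323, 0.2315]
tool_rot: [-3.141, 0.001, 3.005]
contact_force: [1.1, -1.0, 0.2]
grip_width: 0.0857
t: 4.05
tcp_pos: [0.5847, 0.186, 0.2312]
tool_rot: [-3.142, 0.0, 3.005]
contact_force: [0.4, -0.2, 1.5]
grip_width: 0.0854
t: 4.68
tcp_pos: [0.5835, 0.1843, 0.1556]
tool_rot: [3.141, -0.0, -2.356]
contact_force: [0.8, -0.9, -0.3]
grip_width: 0.0596
t: 4.92
tcp_pos: [0.5835, 0.1843, 0.1357]
tool_rot: [3.141, -0.0, -2.115]
contact_force: [-0.8, 0.3, -0.5]
grip_width: 0.0598
t 4.92 pos [0.5835 0.1843 0.1357] rpy deg [ 1.7998e+02 -2.0000e-02 -1.2117e+02] q [ 0.306  0.305 -0.026  1.241  0.    -0.721] F [-0.8  0.3 -0.5] w 0.0598
tool d mm [-0.3  4.8 72.7]
```

```bash
python3 -m inch '{"claw":[0.7,0.7,0.7,0.7,0.7],"dp":[[-0.5,5,12],[0,0,15],[0,0,15],[0,0,15],[0,0,14]],"yaw":[0,0,0,0,0]}'
python3 - <<'E'
from h import *
for n,b in(("top",(190,190,120,120)),("scene",(190,220,160,140))):
    x,y,w,h=b;cv2.imwrite(f"pics/{n}k1.png",cv2.resize(cam(n)["image"][y:y+h,x:x+w,::-1],None,fx=4,fy=4,interpolation=cv2.INTER_CUBIC))
E
python3 go.py .5795 .187 .063
```

```text
t: 5.55
tcp_pos: [0.5795, 0.1873, 0.0641]
tool_rot: [3.141, -0.0, -2.118]
contact_force: [0.5, 1.0, -0.3]
grip_width: 0.0598
t 5.65 pos [0.5785 0.1869 0.0631] rpy deg [ 1.7988e+02 -1.4000e-01 -1.2135e+02] q [ 0.313  0.331 -0.152  1.091  0.    -0.711] F [-0.2 -0.2  0.6] w 0.0601
tool d mm [-0.6 -0.8  0.1]
```

View pics/scenek1.png

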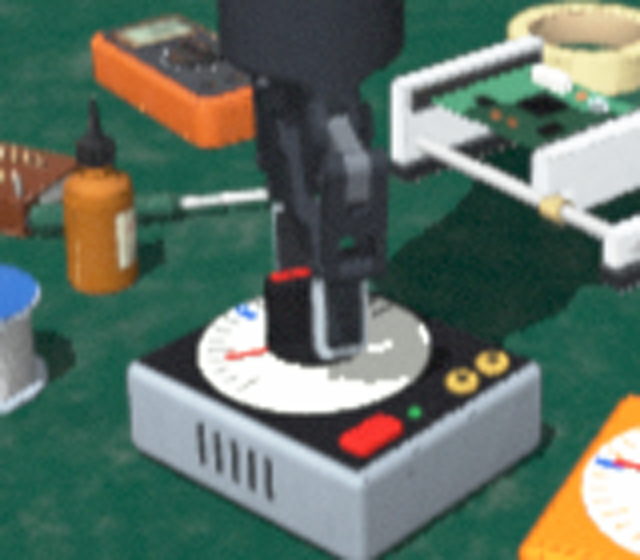

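View pics/topk1.png

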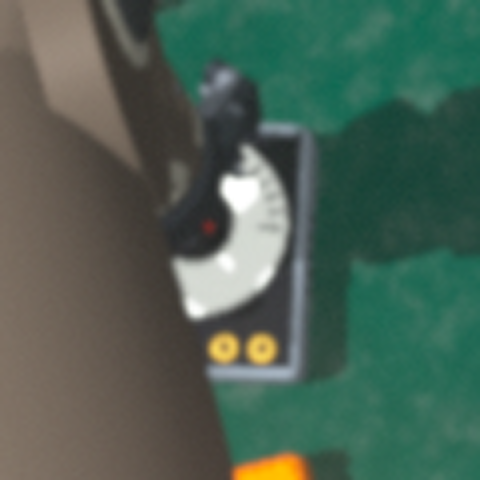

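In the scene view the fingers straddle the black bar (around scene (295,298)). I'll close and turn.

```bash
python3 -m inch '{"claw":[0.3,0.1,0,0,0],"dp":[[0,0,0],[0,0,0],[0,0,0],[0,0,0],[0,0,0]],"yaw":[0,0,0,0,0]}' 40
python3 go.py .5795 .187 .063
```

```text
t: 6.28
tcp_pos: [0.5801, 0.1875, 0.0661]
tool_rot: [-3.141, 0.001, -2.118]
contact_force: [-0.3, -0.1, 5.7]
grip_width: 0.0116
t 6.28 pos [0.5801 0.1875 0.0661] rpy deg [-1.7994e+02  6.0000e-02 -1.2134e+02] q [ 0.313  0.329 -0.149  1.092 -0.    -0.711] F [-0.3 -0.1  5.7] w 0.0116
tool d mm [0.7 0.3 3.1]
```

```bash
python3 -m inch '{"claw":[0,0,0,0,0],"dp":[[0,0,-2],[0,0,0],[0,0,0],[0,0,0],[0,0,0]],"yaw":[0,8,10,10,10]}'
python3 -m inch '{"claw":[0,0,0,0,0],"dp":[[0,0,0],[0,0,0],[0,0,0],[0,0,0],[0,0,0]],"yaw":[10,8,2,0,0]}'
python3 - <<'E'
from h import *
for n,b in(("top",(190,190,120,120)),("scene",(205,260,120,90))):
    x,y,w,h=b;cv2.imwrite(f"pics/{n}k2.png",cv2.resize(cam(n)["image"][y:y+h,x:x+w,::-1],None,fx=6,fy=6,interpolation=cv2.INTER_CUBIC))
E
python3 go.py .5795 .187 .063
```

```text
t: 6.9
tcp_pos: [0.5795, 0.188, 0.0662]
tool_rot: [3.14, -0.001, -2.786]
contact_force: [2.8, 4.0, -5.9]
grip_width: 0.0109
t: 7.52
tcp_pos: [0.5794, 0.1884, 0.0662]
tool_rot: [3.14, -0.001, -3.13]
contact_force: [3.2, 4.8, -5.2]
grip_width: 0.0112
t 7.62 pos [0.5794 0.1884 0.0662] rpy deg [ 1.7989e+02 -7.0000e-02 -1.7931e+02] q [ 0.313  0.33  -0.147  1.094  0.002  0.301] F [ 1.9  5.  -5.8] w 0.0113
tool d mm [-0.  -1.4  3.2]
```

View pics/scenek2.png

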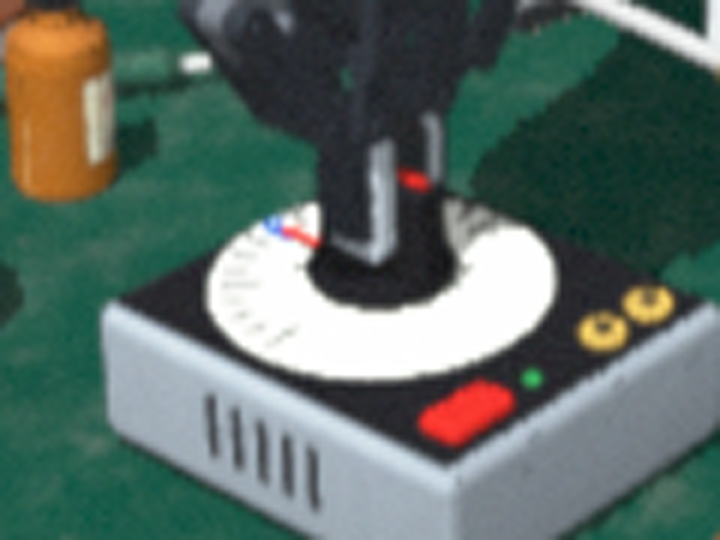

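```bash
cat > ptr.py <<'E'
from h import *
import sys
s=cam("scene"); im=s["image"]
x,y,w,h=235,280,35,35
cv2.imwrite(f"pics/{sys.argv[1]}.png",cv2.resize(im[y:y+h,x:x+w,::-1],None,fx=16,fy=16,interpolation=cv2.INTER_NEAREST))
c=np.array([.5795,.187,.051])
dial=[]
a=im[y:y+h,x:x+w].astype(int)
for n,m in(("blue",(a[...,2]-a[...,0]>50)),("red",(a[...,0]-a[...,2]>60)&(a[...,0]-a[...,1]>60))):
    v,u=np.where(m); P=np.array([onz(s,x+i,y+j,.051) for i,j in zip(u,v)]); d=P-c
    r=np.hypot(d[:,0],d[:,1]); ok=(r<.055)&(r>.02)
    wt=np.abs(a[v,u,2]-a[v,u,0])[ok]
    q=d[ok]; an=np.degrees(np.arctan2(q[:,1],q[:,0])); print(n,ok.sum(),"mean ang",np.average(an,weights=wt).round(2),"r",r[ok].min().round(4),r[ok].max().round(4), "centroid",np.average(P[ok],axis=0,weights=wt).round(4), np.average(np.c_[u,v][ok],axis=0,weights=wt)+[x,y])
E
python3 ptr.py p1
```

```text
blue 9 mean ang -1.36 r 0.0441 0.0521 centroid [0.6275 0.1858 0.051 ] [250.00770218 297.02182285]
red 10 mean ang -2.76 r 0.0296 0.0427 centroid [0.6156 0.1853 0.051 ] [254.92539964 299.04795737]
```

View pics/p1.png

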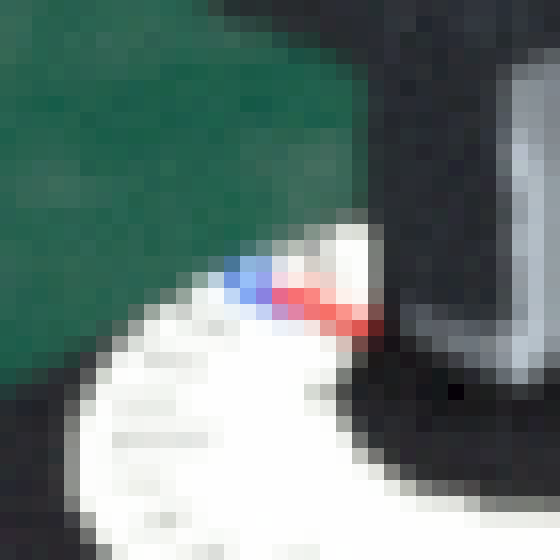

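Pointer lands on the blue mark (scene about (250,297)) to within a degree or two. I'll release, lift clear and check it unobstructed.

```bash
python3 -m inch '{"claw":[0.2,0.5,0.6,0.6,0.6],"dp":[[0,0,0],[0,0,0],[0,0,0],[0,0,-30],[0,0,-50]],"yaw":[0,0,0,0,0]}'
python3 -m inch '{"claw":[0.6,0.6,0.6,0.6,0.6],"dp":[[0,0,-50],[0,40,-20],[0,60,0],[0,60,0],[0,60,0]],"yaw":[0,0,0,0,0]}'
python3 - <<'E'
from h import *
f=cam("top");cv2.imwrite("pics/t3.png",f["image"][:,:,::-1]);x,y,w,h=200,210,80,85;cv2.imwrite("pics/t3c.png",cv2.resize(f["image"][y:y+h,x:x+w,::-1],None,fx=7,fy=7,interpolation=cv2.INTER_CUBIC))
E
python3 ptr.py p2
python3 go.py .5 -.2 .23
```

```text
t: 8.3
tcp_pos: [0.5783, 0.1868, 0.1464]
tool_rot: [-3.14, -0.004, -3.13]
contact_force: [0.6, 1.0, 1.1]
grip_width: 0.0515
t: 8.93
tcp_pos: [0.577, 0.4089, 0.2178]
tool_rot: [3.141, 0.001, -3.131]
contact_force: [0.7, -0.2, 0.0]
grip_width: 0.0511
blue 4 mean ang 0.67 r 0.0455 0.0494 centroid [0.6269 0.1875 0.051 ] [249.54752852 297.49429658]
red 8 mean ang -2.97 r 0.0309 0.0427 centroid [0.6166 0.1851 0.051 ] [254.59752322 298.8250774 ]
t 9.03 pos [0.5758 0.4126 0.2153] rpy deg [ 1.7997e+02 -1.0000e-01 -1.7903e+02] q [6.210e-01 4.970e-01 4.280e-01 1.503e+00 1.000e-03 6.040e-01] F [ 0.8 -0.9 -0.8] w 0.0514
tool d mm [  86.2 -611.2  -14.9]
```

View pics/t3c.png

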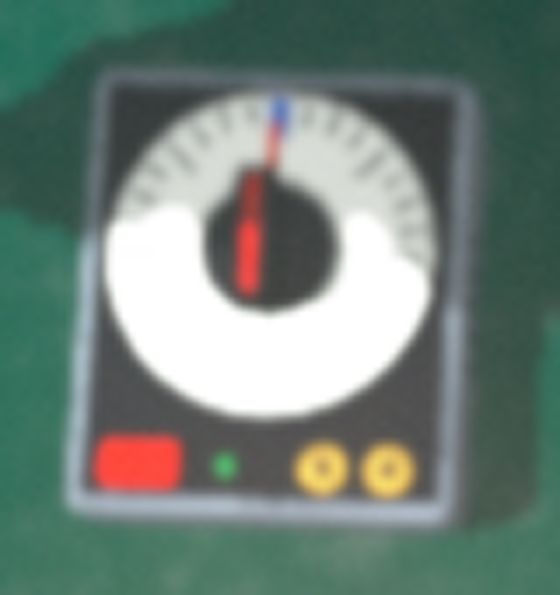

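View pics/p2.png

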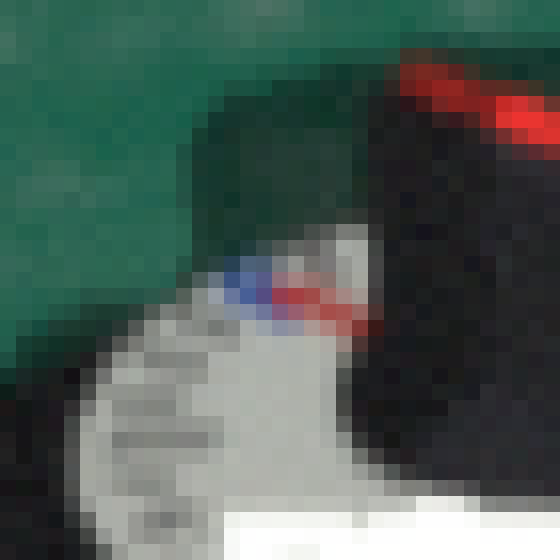

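Looking down, the red pointer runs straight into the blue mark (top about (240,226)). I'll quantify from the top view and plan the probe grasp.

Run:
```python
from h import *
t=cam("top");im=t["image"].astype(int)
x,y,w,h=228,220,24,40
a=im[y:y+h,x:x+w]
# dial centre via ellipse of light/neutral region boundary -> both knob-skirt and dial
dial=np.array([.5785,.1873])
for n,m in(("blue",(a[...,2]-a[...,0]>40)),("red",(a[...,0]-a[...,2]>25)&(a[...,0]-a[...,1]>25))):
    v,u=np.where(m);wt=np.abs(a[v,u,0]-a[v,u,2])
    P=np.array([onz(t,x+i,y+j,.051) for i,j in zip(u,v)])
    d=P[:,:2]-dial;r=np.hypot(*d.T)
    for lo,hi in((.024,.043),(.024,.034),(.034,.055)):
        ok=(r>lo)&(r<hi)
        if ok.sum(): 
            c=np.average(d[ok],axis=0,weights=wt[ok]);print(n,lo,hi,ok.sum(),np.degrees(np.arctan2(c[1],c[0])).round(2),c.round(4))
```

```text
blue 0.024 0.043 1 -1.6 [ 0.0417 -0.0012]
blue 0.034 0.055 8 -0.36 [ 0.0456 -0.0003]
red 0.024 0.043 16 5.36 [0.0312 0.0029]
red 0.024 0.034 10 7.16 [0.0281 0.0035]
red 0.034 0.055 6 2.89 [0.0367 0.0019]
```

Run:
```python
from h import *
def rect(f,z,c,half,res=.0004):
    n=int(2*half/res); P=np.array([[c[0]+half,c[1]+half,z],[c[0]+half,c[1]-half,z],[c[0]-half,c[1]-half,z],[c[0]-half,c[1]+half,z]])
    H=cv2.getPerspectiveTransform(np.float32([[0,0],[n,0],[n,n],[0,n]]),proj(f,P).astype(np.float32))
    return cv2.warpPerspective(f["image"],H,(n,n),flags=cv2.INTER_CUBIC|cv2.WARP_INVERSE_MAP)
out=[]
for n in("top","scene"):
    f=cam(n)
    k=rect(f,.088,(.58,.187),.03)
    a=k.astype(int); m=((a[...,0]-a[...,2]>60)&(a[...,0]-a[...,1]>60)).astype(np.uint8)
    nn,l,st,ce=cv2.connectedComponentsWithStats(m); i=1+st[1:,4].argmax(); v,u=np.where(l==i)
    vx,vy,x0,y0=cv2.fitLine(np.c_[u,v].astype(np.float32),cv2.DIST_L2,0,.01,.01).ravel()
    print(n,"bar yaw deg",np.degrees(np.arctan(vx/vy)).round(2),"centre",(.61-y0*.0004),(.217-x0*.0004),st[i])
    d=rect(f,.0505,(.578,.187),.075)
    out.append(d)
    g=cv2.cvtColor(d,cv2.COLOR_RGB2GRAY)
cv2.imwrite("pics/rect.png",np.hstack(out)[:,:,::-1])
```

```text
top bar yaw deg 0.6 centre 0.57563394 0.1876958 [  63   37   20   89 1286]
scene bar yaw deg -0.0 centre 0.57876295 0.18744403 [  63   27   24   99 1726]
```

View pics/rect.png

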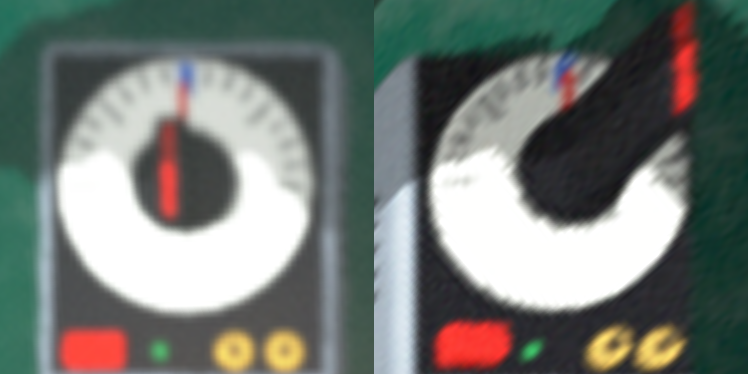

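Zeroing agrees on all counts: the bar is at 0.0–0.6° and the meter's edges at about 0°. Next is the probe. The moves can't tilt the tool, so I'll draw the probe out at 45°, then level it in the pads by pressing its rod gently down on the fixed tube's rim.

```bash
python3 go.py .5223 -.2605 .2155
```

```text
t 9.18 pos [0.5769 0.4072 0.217 ] rpy deg [-1.7996e+02 -3.0000e-02 -1.7931e+02] q [ 0.615  0.492  0.423  1.503 -0.     0.603] F [-0.3 -0.1 -0.2] w 0.051
tool d mm [  62.6 -667.     2. ]
```

```bash
python3 -m inch '{"claw":[1,1,1,1,1],"dp":[[5,-56,0],[5,-56,0],[5,-56,0],[5,-56,0],[5,-56,0]],"yaw":[0,0,0,0,0]}'
python3 -m inch '{"claw":[1,1,1,1,1],"dp":[[5,-56,0],[5,-56,0],[5,-56,0],[5,-56,0],[5,-56,0]],"yaw":[0,0,0,0,0]}'
python3 -m inch '{"claw":[1,1,1,1],"dp":[[6,-54,0],[6,-53,0],[0,0,0],[0,0,0]],"yaw":[0,0,3.6,0]}'
python3 go.py .5223 -.2605 .1047
```

```text
t: 9.8
tcp_pos: [0.5544, 0.1235, 0.2181]
tool_rot: [-3.142, 0.001, -3.132]
contact_force: [0.2, 0.1, -0.3]
grip_width: 0.0854
t: 10.42
tcp_pos: [0.5318, -0.1563, 0.2182]
tool_rot: [-3.141, 0.001, -3.133]
contact_force: [0.2, -0.3, -0.4]
grip_width: 0.0854
t: 10.92
tcp_pos: [0.5212, -0.262, 0.2178]
tool_rot: [-3.141, 0.0, 3.087]
contact_force: [0.2, 0.2, -0.7]
grip_width: 0.0855
t 10.93 pos [ 0.5212 -0.262   0.2178] rpy deg [-1.7998e+02  2.0000e-02  1.7689e+02] q [-0.466  0.237  0.065  1.399 -0.    -0.412] F [ 0.2  0.2 -0.7] w 0.0855
tool d mm [ -1.    1.6 113.1]
```

```bash
python3 -m inch '{"claw":[1,1,1,1,1],"dp":[[-1,1,22],[0,0,24],[0,0,24],[0,0,23],[0,0,20]],"yaw":[0,0,0,0,0]}'
python3 - <<'E'
from h import *
for n,b in(("top",(390,180,120,120)),("scene",(350,130,140,140))):
    x,y,w,h=b;cv2.imwrite(f"pics/{n}g1.png",cv2.resize(cam(n)["image"][y:y+h,x:x+w,::-1],None,fx=4,fy=4,interpolation=cv2.INTER_CUBIC))
E
python3 go.py .5223 -.2605 .1047
```

```text
t: 11.55
tcp_pos: [0.5231, -0.259, 0.1039]
tool_rot: [-3.141, 0.0, 3.092]
contact_force: [-0.2, -0.5, -0.8]
grip_width: 0.0852
t 11.65 pos [ 0.522  -0.2584  0.1025] rpy deg [179.92  -0.19 177.13] q [-0.46   0.265 -0.152  1.157 -0.    -0.41 ] F [-1.3  0.2  0.2] w 0.0853
tool d mm [-0.4 -2.1 -2.2]
```

View pics/sceneg1.png

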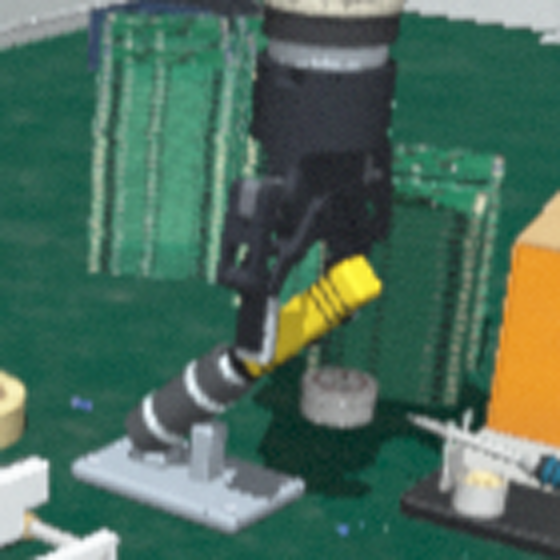

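View pics/topg1.png

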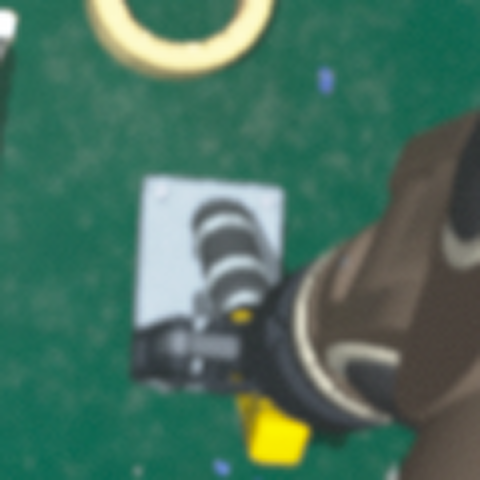

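The fingers straddle the yellow grip just behind the collar (scene about (412,215)). Closing now.

```bash
python3 -m inch '{"claw":[0.6,0.35,0.2,0.1,0],"dp":[[0,-2,0],[0,0,0],[0,0,0],[0,0,0],[0,0,0]],"yaw":[0,0,0,0,0]}' 50
python3 -m inch '{"claw":[0,0],"dp":[[0,0,0],[0,0,0]],"yaw":[0,0]}'
python3 go.py .5223 -.2605 .1047
```

```text
t: 12.28
tcp_pos: [0.5239, -0.2613, 0.105]
tool_rot: [3.142, 0.001, 3.09]
contact_force: [-0.8, 2.2, 4.9]
grip_width: 0.0235
t: 12.52
tcp_pos: [0.5239, -0.2613, 0.105]
tool_rot: [3.142, 0.001, 3.09]
contact_force: [-2.6, 1.8, 5.7]
grip_width: 0.0234
t 12.53 pos [ 0.5239 -0.2613  0.105 ] rpy deg [1.8000e+02 5.0000e-02 1.7707e+02] q [-0.463  0.266 -0.146  1.158  0.    -0.412] F [-2.6  1.8  5.7] w 0.0234
tool d mm [1.6 0.7 0.3]
```

Gripped: opening 23.4 mm on the 24 mm grip. Drawing it out along the tube axis, slowly at first.

```bash
python3 -m inch '{"claw":[0,0,0,0,0],"dp":[[4,0,-4],[6,0,-6],[8,0,-8],[8,0,-8],[8,0,-8]],"yaw":[0,0,0,0,0]}'
python3 -m inch '{"claw":[0,0,0,0,0],"dp":[[8,0,-8],[8,0,-8],[8,0,-8],[10,0,-10],[10,0,-10]],"yaw":[0,0,0,0,0]}'
python3 - <<'E'
from h import *
for n,b in(("top",(390,180,120,120)),("scene",(350,130,140,140))):
    x,y,w,h=b;cv2.imwrite(f"pics/{n}g2.png",cv2.resize(cam(n)["image"][y:y+h,x:x+w,::-1],None,fx=4,fy=4,interpolation=cv2.INTER_CUBIC))
E
python3 go.py .486 -.2605 .1047
```

```text
t: 13.15
tcp_pos: [0.4893, -0.2596, 0.1391]
tool_rot: [3.141, 0.001, 3.09]
contact_force: [4.5, 1.3, -0.8]
grip_width: 0.0234
t: 13.78
tcp_pos: [0.4442, -0.2575, 0.1826]
tool_rot: [-3.141, -0.002, 3.09]
contact_force: [-0.3, -0.8, -1.2]
grip_width: 0.0234
t 13.88 pos [ 0.4448 -0.2577  0.1837] rpy deg [-1.7994e+02  4.0000e-02  1.7700e+02] q [-5.250e-01  1.080e-01 -1.630e-01  1.298e+00 -1.000e-03 -4.720e-01] F [ 0.5 -0.5 -1.5] w 0.0233
tool d mm [-41.2  -0.5  79. ]
```

View pics/sceneg2.png

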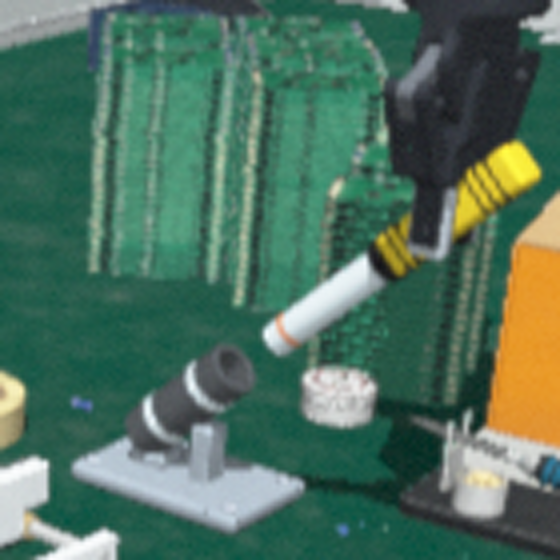

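The probe is out, still at 45°, with its white rod and orange ring clear of the mouth (scene tip about (418,215)). I'll lift over the rim and then press down gently in small steps.

```bash
python3 -m inch '{"claw":[0,0,0,0,0],"dp":[[0,0,-25],[0,0,-25],[-16,0,0],[-16,0,0],[-16,0,0]],"yaw":[0,0,0,0,0]}'
python3 -m inch '{"claw":[0,0,0,0,0],"dp":[[0,0,20],[0,0,20],[0,0,12],[0,0,5],[0,0,5]],"yaw":[0,0,0,0,0]}' 30
python3 - <<'E'
from h import *
for n,b in(("scene",(350,110,140,140)),):
    x,y,w,h=b;cv2.imwrite(f"pics/{n}g3.png",cv2.resize(cam(n)["image"][y:y+h,x:x+w,::-1],None,fx=4,fy=4,interpolation=cv2.INTER_CUBIC))
E
python3 go.py .493 -.2605 .0893
```

```text
t: 14.5
tcp_pos: [0.4947, -0.2596, 0.2306]
tool_rot: [3.141, -0.002, 3.091]
contact_force: [0.8, 0.9, -1.1]
grip_width: 0.0233
t: 15.12
tcp_pos: [0.4945, -0.26, 0.1708]
tool_rot: [-3.141, 0.002, 3.09]
contact_force: [1.3, -0.1, 4.7]
grip_width: 0.0235
t 15.18 pos [ 0.4947 -0.2601  0.1707] rpy deg [-1.7998e+02  1.4000e-01  1.7706e+02] q [-4.840e-01  1.940e-01 -9.100e-02  1.283e+00  1.000e-03 -4.330e-01] F [ 3.1 -0.1  0.2] w 0.0233
tool d mm [ 1.9 -0.5 81.4]
```

View pics/sceneg3.png

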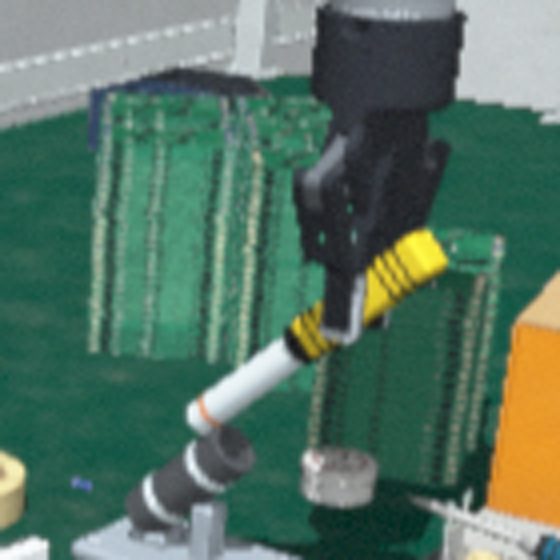

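Contact is as predicted: the rod rests on the rim at scene about (403,214), with only a few newtons. Continuing down, watching the force.

```bash
python3 -m inch '{"claw":[0,0,0,0,0],"dp":[[0,0,5],[0,0,6],[0,0,6],[0,0,6],[0,0,6]],"yaw":[0,0,0,0,0]}' 30
python3 -m inch '{"claw":[0,0,0,0],"dp":[[0,0,6],[0,0,6],[0,0,6],[0,0,6]],"yaw":[0,0,0,0]}' 30
python3 - <<'E'
from h import *
for n,b in(("scene",(350,110,140,140)),):
    x,y,w,h=b;cv2.imwrite(f"pics/{n}g4.png",cv2.resize(cam(n)["image"][y:y+h,x:x+w,::-1],None,fx=4,fy=4,interpolation=cv2.INTER_CUBIC))
E
python3 go.py .493 -.2605 .0893
```

```text
t: 15.8
tcp_pos: [0.495, -0.2606, 0.1433]
tool_rot: [-3.14, 0.004, 3.09]
contact_force: [0.1, -0.2, 7.1]
grip_width: 0.0233
t: 16.3
tcp_pos: [0.4946, -0.2607, 0.1193]
tool_rot: [-3.14, 0.004, 3.09]
contact_force: [-2.2, 0.3, 8.6]
grip_width: 0.0234
t 16.35 pos [ 0.4947 -0.2606  0.1185] rpy deg [-179.9     0.19  177.03] q [-0.485  0.209 -0.188  1.17  -0.    -0.433] F [ 1.3 -1.4  6.4] w 0.0233
tool d mm [ 1.8  0.1 29.2]
```

View pics/sceneg4.png

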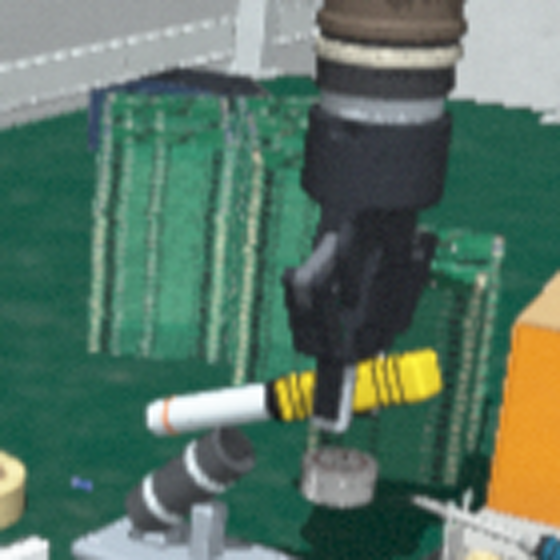

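```bash
python3 -m inch '{"claw":[0,0,0,0,0],"dp":[[0,0,6],[0,0,6],[0,0,6],[0,0,6],[0,0,5]],"yaw":[0,0,0,0,0]}' 30
cat > lev.py <<'E'
import sys
from h import *
from scipy.optimize import minimize
s=cam("scene")
o=robot.get_obs();Rm=R.from_euler("xyz",o["tool_rot"]).as_matrix();P=o["tcp_pos"]-Rm[:,2]*robot.pinch_z
u=-Rm[:,0]*np.array([1,1,0]);u/=np.linalg.norm(u)
# forward horizontal = -tool x ; predict tip & grip end for various tilts
im=s["image"][:,:,::-1].copy()
for th,c in((0,(255,0,255)),):
    a=np.array([*(u[:2]*np.cos(np.radians(th))),-np.sin(np.radians(th))])
    tip=P+a*.132;end=P-a*.054
    q=proj(s,np.array([tip,P,end])); print(th,q.round(1).tolist(),"tip",tip.round(4))
x0,y0=np.clip((q.min(0)-45).astype(int),0,None);x1,y1=(q.max(0)+45).astype(int)
z=6
c=cv2.resize(im[y0:y1,x0:x1],None,fx=z,fy=z,interpolation=cv2.INTER_CUBIC)
a,b=[tuple(int(v) for v in ((q[i]-[x0,y0]+.5)*z)) for i in(0,2)]
cv2.line(c,a,b,(255,0,255),1)
k=min(1,800/c.shape[1],600/c.shape[0]);c=cv2.resize(c,None,fx=k,fy=k)
print("crop",x0,y0,"scale",z*k);cv2.imwrite(f"pics/{sys.argv[1]}.png",c)
E
python3 lev.py l1; python3 go.py .493 -.2605 .0893
```

```text
t: 16.98
tcp_pos: [0.4935, -0.2606, 0.0898]
tool_rot: [-3.14, 0.001, 3.09]
contact_force: [-5.1, 0.2, 9.6]
grip_width: 0.0236
0 [[386.5, 206.2], [434.9, 219.7], [456.7, 225.8]] tip [ 0.6253 -0.2673  0.1079]
crop 341 161 scale 5.0
t 17.02 pos [ 0.4935 -0.2605  0.0892] rpy deg [-1.7991e+02  5.0000e-02  1.7701e+02] q [-4.85e-01  2.23e-01 -2.37e-01  1.11e+00 -1.00e-03 -4.33e-01] F [-4.3 -1.   7.1] w 0.0236
tool d mm [ 0.5 -0.1 -0.1]
```

View pics/l1.png

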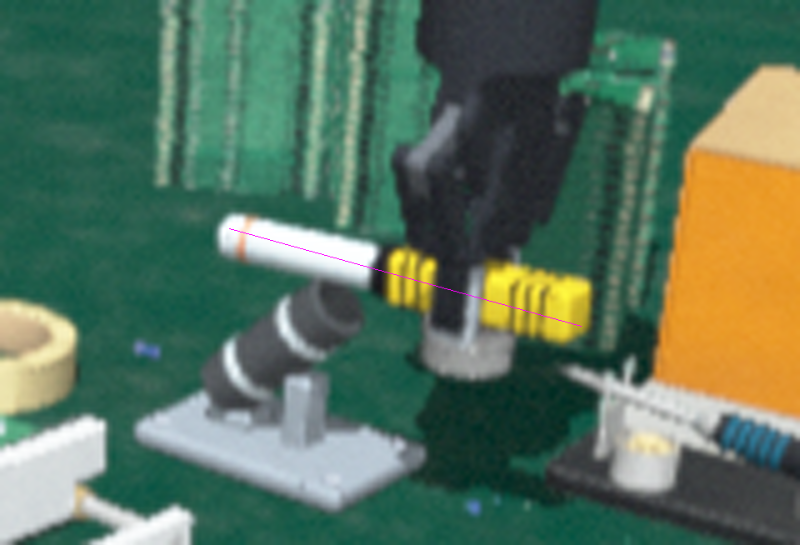

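Nearly level: the probe axis from (225,238) to (580,310) in the crop is about 3° short of the level line. I'll press about 5 mm more, grip firmly, lift and recheck.

```bash
python3 -m inch '{"claw":[0,0,0],"dp":[[0,0,3],[0,0,3],[0,0,0]],"yaw":[0,0,0]}' 30
python3 -m inch '{"claw":[0,0,0,0,0],"dp":[[0,0,0],[0,0,0],[0,0,-15],[0,0,-25],[0,0,-30]],"yaw":[0,0,0,0,0]}' 70
python3 lev.py l2; python3 go.py .493 -.2605 .18
```

```text
t: 17.4
tcp_pos: [0.4932, -0.2605, 0.0836]
tool_rot: [-3.14, 0.0, 3.089]
contact_force: [-5.7, 0.2, 7.0]
grip_width: 0.023
t: 18.02
tcp_pos: [0.4933, -0.2597, 0.1533]
tool_rot: [3.141, -0.001, 3.09]
contact_force: [-0.5, -0.7, -0.5]
grip_width: 0.0234
0 [[388.1, 178.4], [437.8, 190.2], [460.3, 195.5]] tip [ 0.6268 -0.2673  0.1766]
crop 343 133 scale 4.938271604938272
t 18.07 pos [ 0.495  -0.2606  0.1579] rpy deg [-179.87    0.28  177.06] q [-0.484  0.195 -0.118  1.252 -0.    -0.433] F [1.5 0.2 2.7] w 0.0228
tool d mm [  1.9  -0.1 -22.1]
```

View pics/l2.png

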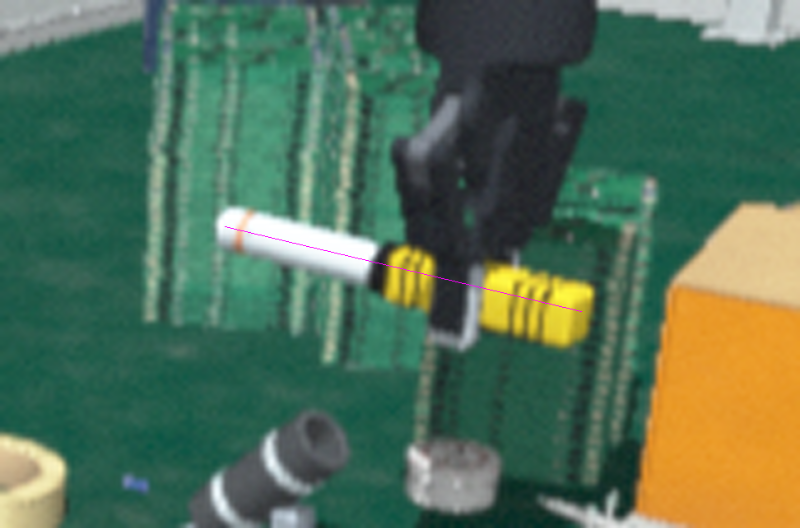

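Level to within about 1°: the axis from (222,229) to (583,313) lies on the predicted level line. Moving the tip over the chip.

```bash
python3 go.py .5345 -.0816 .183
```

```text
t 18.07 pos [ 0.495  -0.2606  0.1579] rpy deg [-179.87    0.28  177.06] q [-0.484  0.195 -0.118  1.252 -0.    -0.433] F [1.5 0.2 2.7] w 0.0228
tool d mm [-30.4 180.7 -25.4]
```

```bash
python3 -m inch '{"claw":[0,0,0,0,0],"dp":[[0,0,-20],[-4,24,-4],[-6,36,0],[-6,36,0],[-6,36,0]],"yaw":[0,0,0,0,0]}'
python3 -m inch '{"claw":[0,0,0,0,0],"dp":[[-6,30,0],[-2,18,0],[0,0,0],[0,0,0],[0,0,0]],"yaw":[0,0,0,0,0]}'
python3 go.py .5345 -.0816 .183
```

```text
t: 18.7
tcp_pos: [0.5226, -0.1281, 0.1768]
tool_rot: [-3.141, 0.001, 3.09]
contact_force: [0.3, -0.6, -1.4]
grip_width: 0.0233
t: 19.32
tcp_pos: [0.5328, -0.0825, 0.1763]
tool_rot: [-3.141, -0.0, 3.089]
contact_force: [0.5, 0.3, -0.3]
grip_width: 0.0228
t 19.32 pos [ 0.5328 -0.0825  0.1763] rpy deg [-179.99   -0.    176.99] q [-0.153  0.158 -0.123  1.29  -0.    -0.101] F [ 0.5  0.3 -0.3] w 0.0228
tool d mm [-1.7  1.  -6.7]
```

```bash
python3 -m inch '{"claw":[0,0,0,0,0],"dp":[[-2,1,-7],[0,0,0],[0,0,0],[0,0,0],[0,0,0]],"yaw":[0,0,0,0,0]}'
python3 lev.py l3; python3 go.py .5345 -.0816 .183
python3 - <<'E'
from h import *
f=cam("top");cv2.imwrite("pics/tf.png",f["image"][:,:,::-1]);x,y,w,h=310,150,140,120
cv2.imwrite("pics/tfc.png",cv2.resize(f["image"][y:y+h,x:x+w,::-1],None,fx=5,fy=5,interpolation=cv2.INTER_CUBIC))
E
```

```text
t: 19.95
tcp_pos: [0.5349, -0.0807, 0.1831]
tool_rot: [3.142, -0.0, 3.09]
contact_force: [0.8, 0.5, -0.8]
grip_width: 0.0233
0 [[328.2, 180.3], [379.2, 193.7], [402.6, 199.8]] tip [ 0.6667 -0.0875  0.2019]
crop 283 135 scale 4.878048780487805
t 20.0 pos [ 0.5349 -0.0807  0.1832] rpy deg [ 1.8000e+02 -1.0000e-02  1.7706e+02] q [-0.15   0.16  -0.105  1.306  0.    -0.098] F [-0.3  0.1 -0.4] w 0.0231
tool d mm [ 0.3 -0.9  0.2]
```

View pics/l3.png

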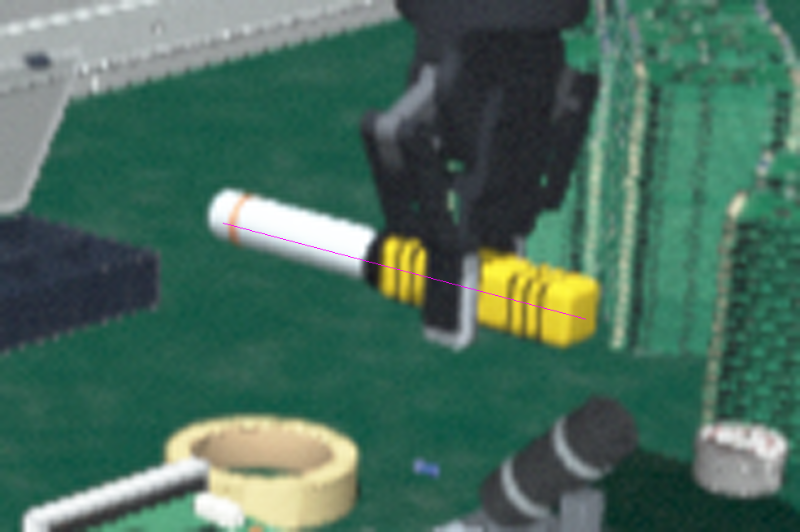

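View pics/tf.png

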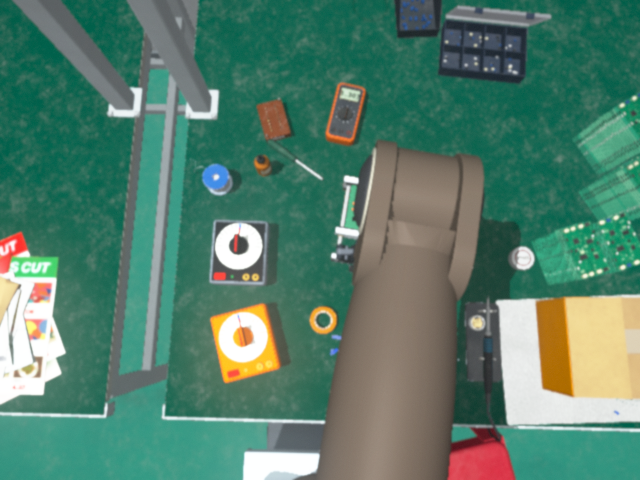

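View pics/tfc.png

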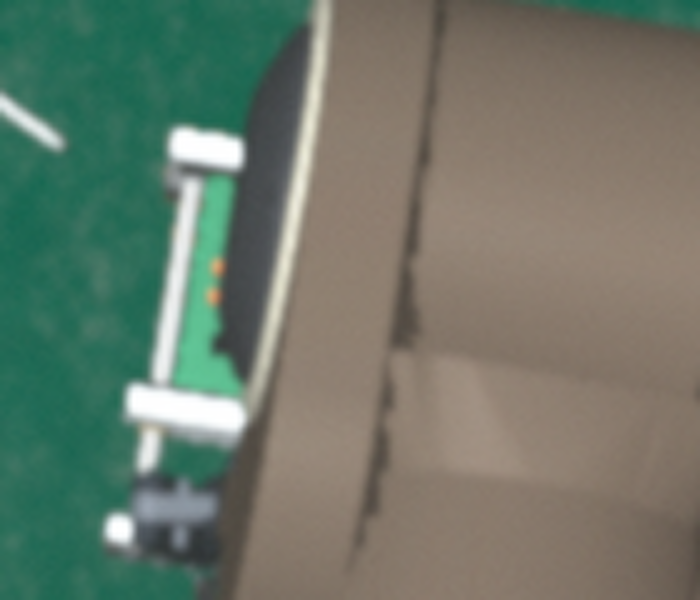

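The probe is level, with its tip at scene about (327,179), which puts it over the chip. The top view shows the pointer still on blue and the visible bystanders unmoved. One last check for creep.

```bash
python3 -m inch '{"claw":[0,0,0,0,0],"dp":[[0,0,0],[0,0,0],[0,0,0],[0,0,0],[0,0,0]],"yaw":[0,0,0,0,0]}' 90
python3 -m inch '{"claw":[0,0,0,0,0],"dp":[[0,0,0],[0,0,0],[0,0,0],[0,0,0],[0,0,0]],"yaw":[0,0,0,0,0]}'
python3 lev.py l4
python3 - <<'E'
import cv2,numpy as np
from h import *
a=cv2.imread("pics/l3.png");b=cv2.imread("pics/l4.png");print(a.shape==b.shape, a.shape==b.shape and np.abs(a.astype(int)-b)[150:350].mean())
cv2.imwrite("pics/sf.png",cam("scene")["image"][:,:,::-1])
E
```

```text
t: 20.68
tcp_pos: [0.5349, -0.0808, 0.1833]
tool_rot: [-3.142, -0.0, 3.09]
contact_force: [0.3, -0.2, -0.7]
grip_width: 0.0231
t: 21.3
tcp_pos: [0.5349, -0.0808, 0.1833]
tool_rot: [-3.142, 0.0, 3.09]
contact_force: [-0.5, 0.8, -1.0]
grip_width: 0.0228
0 [[328.2, 180.3], [379.2, 193.7], [402.6, 199.8]] tip [ 0.6668 -0.0875  0.202 ]
crop 283 135 scale 4.878048780487805
True 2.35109375
```

View pics/sf.png

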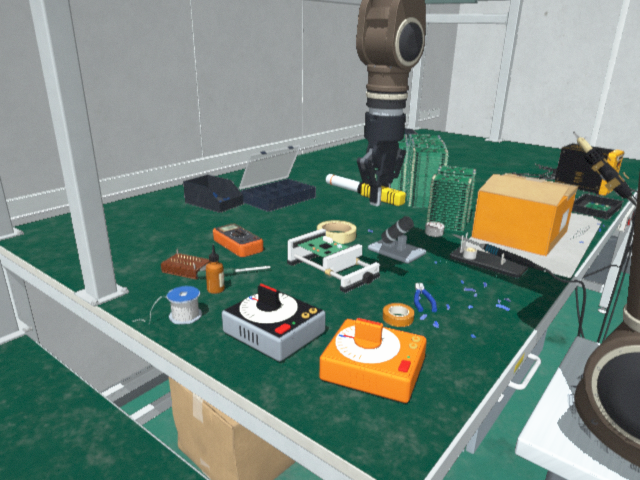

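The probe is steady and level (tip at about (328,180)), and everything else is in its place. Handing in.

```bash
python3 -c "
from workcell import robot
robot.finish_job()"
```

```text
the job is handed in; nothing more can be done
```

The job is handed in at about 21 s of the 51 s allowed, with the meter zeroed and the probe held level and still over the board.

- **Knob:** I turned the grey meter's knob about 58° clockwise and released it. Afterwards the grip bar sat 0.0–0.6° from zero in the two cameras. Reading the small pointer directly was less certain: the top view put it about +3° from the blue mark and the scene view about −1.5 to −3.5°. At roughly 3° per pixel I took that as zero.
- **Levelling:** I drew the probe out along the tube's axis. Because the moves cannot tilt the tool, I levelled it by pressing the rod lightly (about 10 N) on the fixed tube rim, so that it turned between the pads.
- **Final pose:** The probe is within about 1° of level. The sensing end is at roughly (0.67, −0.088, 0.202), about 15 cm above the chip, and it showed no drift over the last 1.3 s. The arm hid the probe and board from the top camera, so this rests on the scene camera and the arm's own pose. The tip could be a few mm farther forward than computed.
- **Other things:** Nothing touched the board, and in the last pictures the loose objects stood where they were at the start.

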